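# Clear the tray, lay the base plate on the measuring stage, restock the tray

### The job

Move the three setting-up pieces (hollow cylinder, slotted block, screw jack) that stand in front of the base plate in the storage tray over to the cork side mat, all three standing upright. Then fetch the heavy base plate by its handle and lay it on the measuring stage: set one edge down on the stage first with the plate clearly tilted, then pivot it gently down flat, centred on the stage and lined up with it, and let go. Last, stand each of the three pieces upright again on the very spot in the tray where it stood at the start.

Things in the scene. Friction and masses are not known exactly. Their poses are not given: they have to be found in the camera images.
- tray: Storage tray, fixed: flat blue sheet with grey lining, 170 (x) x 230 (y) x 5 mm, with a 12 mm lip along its far (+x) side only. The plate lies on its far half; the three pieces stand in a row along its near half, about 80 mm apart, in any order. Origin: centre of the underside (table height); things stand 5 mm above it. x points to the lip, y along the row.
- mat: Side mat, fixed: plain brown cork, 100 (x) x 230 (y) x 4 mm thick, lying on the table, empty at the start. Origin: centre of the underside, x across, y along.
- stage: Measuring stage, fixed: flat aluminium top 90 (x) x 200 (y) mm with two dark grooves, on a dark base 110 x 190 mm, with a black micrometer thimble on its far side below the top. Empty at the start. Origin: centre of the underside at table height; the top surface is 40 mm above it; x across, y along.
- plate: Base plate, bright steel, 70 (x) x 180 (y) x 8 mm, about 0.8 kg, a dark mark at each corner. Black bar handle on top along y over the centre: 80 long, 12 wide (x), 14 high, 38 to 52 mm above the underside, on posts 34 mm either side of centre; grip it from above across its 12 mm width. Same both ways round. Origin: centre of the underside.
- cylinder: Hollow steel cylinder (cylindrical square), outside diameter 44 mm, 90 mm tall, with an open bore of 28 mm in the top, about 0.6 kg, standing upright. Origin: centre of the underside, z up.
- block: Slotted setting block of dark steel standing on end: 40 (x) x 50 (y) mm in plan, 80 mm tall, about 0.6 kg, with an upright slot 20 mm wide and 18 mm deep in its -x face. Can be gripped across its 40 mm (x) or 50 mm (y). Origin: centre of the underside, z up.
- jack: Screw jack, standing upright, 78 mm tall, about 0.45 kg: dark foot of 50 mm diameter (0 to 14 mm), dark straight body of 34 mm diameter (14 to 62 mm), bright screw of 16 mm (62 to 70 mm) and a bright round head of 28 mm (70 to 78 mm). Grip it by the body. Origin: centre of the underside, z up.
Mind the look-alikes: they are no part of the job. What is shaped like the block but green or turquoise is not meant.

How it is judged:
By the outcome, as a careful person would: the job done as asked, in the order asked, and still so for the second after the job is handed in, with the robot touching nothing.
It also fails if it takes over 152 s, if anything falls off the work surface, if the arm or the gripper's body presses on something with over 40 N, if the wrist force passes 120 N, or if a joint passes its speed limit or range.

### The arm

A 6-joint arm with a two-finger parallel gripper is mounted at the origin on the work surface. World frame = base frame: x ahead of the robot, y to its left, z up, the work surface at z = 0. Lengths are in mm, angles in rad, forces in N, time in s.
With the tool pointing down it reaches from about 250 to 800 mm from the base axis. Payload 3.9 kg.
Tool frame: the origin (TCP) lies midway between the tips of the shut fingers; the grasp point (between the pads) lies tcp_to_grasp behind it (tcp_to_grasp is the distance from the TCP to the grasp point, in mm); z points along the fingers, y is the direction in which the jaws open and shut (so a half turn about z gives the same grasp; the last joint's range is limited). The gripper opens to 85 mm and grips with 20 to 120 N. Pads are 22 mm wide; open, the fingers measure 114 mm over their backs; the gripper's body (76 mm by 85 mm) begins 54 mm behind the grasp point. The pads swing forward as they close: fully open they stand 13 mm farther back than shut.
Start: joints at [-1.275, 0.26, -0.138, 1.173, 0, 1.571], TCP at [153.036, -502.191, 231.304] pointing down, gripper open.
Joint ranges: [-2.78, 2.78], [-0.83, 1.72], [-1.28, 1.37], [-1.9, 2.12], [-1.57, 1.48], [-3.14, 3.14]. Speed limits (rad/s): [2.57, 2.57, 3.14, 3.14, 3.14, 3.14].

### API

Orientations are given as a unit quaternion [x, y, z, w].
In Python, from bench import sense, get_image, hand_in, trace, tcp_to_grasp gives the robot as it stands.
- The arm moves only by the shell command python3 -m jog 'ROWS'. ROWS is JSON, a list of rows, each a list of 7 numbers: the turn, a rotation vector about the tool's x, y, z in degrees, then the shift along the tool's x, y, z in mm, then the opening in per cent of the stroke, from 0 (shut) to 100 (fully open). A call has 1 to 12 rows; each row shifts and turns the commanded pose from where the row before left it, along the tool's axes as they then stand; what a row does not reach is not made up. A row lasts 1/8 s, in which the tool goes at most 62.5 mm and 10.7 degrees, less where a joint would pass 70% of its speed; a pose out of reach is approached as far as the arm can. A call is refused whole if a number of a shift passes 62.5 or a number of a turn 10.7, either way. A call with a gripper value outside its range is refused whole. The fingers move at their own pace and stop on an object; the grip force is fixed at half the most. Time passes only in rows, so rows that do not move let the fingers close. It gives the time, the measured TCP pose, the force and the opening at its end, in the units of the state.
- sense(): the state, without advancing time (a new reading comes with each control period).
- get_image(name): name is "scene" or "top"; returns a dict with "color" (384x512x3 uint8, blue, green, red), "K" (3x3 intrinsics, pixels), "rvec" (rotation vector, rad) and "tvec" (3), from world to camera coordinates, as OpenCV has them. Camera axes: x right, y down, z forward; pixel columns grow to the right and rows downward; lengths in mm; the calibration is good to about 2 mm. A picture is of the moment at which its call begins. There is no depth.
- hand_in(): hands the job in, once; it reports no verdict.
Trained networks look in a picture, given as the dict that the camera call returned (one of the last four; its "shot" number tells which), for a name from the list of things; names that differ only in an ending like _2 or _b are one class to them, and where a whole thing is asked for, a point or a joint stands for the part that bears it (a point fixed in the world has none). Each returns a list of dicts, best first, with "p" (0 to 1); they miss things now and then, are a little off and sometimes report something else, mostly with a low value. They report only what shows in the picture. A call takes as long as a camera call. They do not tell look-alikes from the thing itself.
- trace(picture, name): "region" (384x512 bool, what is visible of it) and "pixel" ([column, row] in pixels, amid what is visible of it).
The state is a dict: "time_s": time; "joints": joint angles; "dq": joint speeds; "effort": joint torques, N m; "tcp_pos": TCP position; "tool_rot": TCP orientation; "contact_force": force on the tool from outside, world axes, zero at the start; "torque": the same for the moment, N m; "finger_gap": opening from 0.0 (shut) to 1.0 (fully open).
Only numpy, scipy, OpenCV 4.12 (cv2) and the standard library are available. Lean on these libraries where they do the work, as an engineer would, in place of code of your own. Each camera call takes 0.05 s, during which the arm holds its last target. There are 200 camera calls.

## Working session

There is one attempt and no reset: what is moved stays moved. The work goes in short steps, Python scripts to look and compute and a shell command to move; the robot and the scene stay as the last step left them, time stands still between calls to the robot, and variables do not carry over. Pictures are saved under pics/ and viewed, about 12 in all and at most 16, crops included, and the job is handed in when it is done.

```bash
ls; mkdir -p pics; cat > h.py <<'E'
import numpy as np, cv2
from bench import sense, get_image, trace, tcp_to_grasp
from scipy.spatial.transform import Rotation as R
def cam(p):
    Rm=cv2.Rodrigues(np.array(p["rvec"],float))[0]; t=np.array(p["tvec"],float).ravel(); return np.array(p["K"],float),Rm,t
def ray(p,uv,z):
    K,Rm,t=cam(p); d=Rm.T@np.linalg.solve(K,[uv[0],uv[1],1]); c=-Rm.T@t
    return c+d*(z-c[2])/d[2]
def proj(p,X):
    return cv2.projectPoints(np.array(X,float).reshape(-1,3),np.array(p["rvec"],float),np.array(p["tvec"],float),np.array(p["K"],float),None)[0].reshape(-1,2)
E
python3 - <<'E'
from h import *
s=sense(); print({k:np.round(s[k],3) for k in s}, tcp_to_grasp)
for n in("top","scene"):
    p=get_image(n); cv2.imwrite(f"pics/{n}0.png",p["color"])
    K,Rm,t=cam(p); print(n,K.round(1).tolist(),(-Rm.T@t).round(),Rm.round(2).tolist())
    for nm in "tray mat stage plate cylinder block jack".split():
        for r in trace(p,nm)[:3]:
            rg=r["region"]; ys,xs=np.nonzero(rg)
            print(nm,round(r["p"],2),np.round(r["pixel"]),rg.sum(),(xs.min(),xs.max(),ys.min(),ys.max()), ray(p,r["pixel"],0).round())
E
```

```text
pics
{'time_s': np.float64(0.0), 'joints': array([-1.275,  0.261, -0.139,  1.173, -0.   ,  1.571]), 'dq': array([-0.   , -0.001, -0.001, -0.   , -0.001,  0.   ]), 'effort': array([ 1.0000e-03, -4.0568e+01,  2.5392e+01,  1.9000e-02, -0.0000e+00,
        0.0000e+00]), 'tcp_pos': array([ 152.836, -501.536,  230.466]), 'tool_rot': array([ 0.989,  0.147, -0.   , -0.001]), 'contact_force': array([-0.448, -0.028,  0.123]), 'torque': array([-0.007,  0.043, -0.013]), 'finger_gap': np.float64(0.998)} 18.700000000000003
top [[419.9, 0.0, 244.8], [0.0, 419.9, 192.0], [0.0, 0.0, 1.0]] [ 348.  -29. 1244.] [[-0.02, -1.0, -0.0], [-1.0, 0.02, -0.08], [0.08, -0.0, -1.0]]
tray 0.77 [333. 173.] 2132 (np.int64(294), np.int64(378), np.int64(136), np.int64(202)) [ 497. -295.    0.]
mat 0.85 [231. 146.] 2564 (np.int64(192), np.int64(271), np.int64(122), np.int64(163)) [586.   8.   0.]
stage 0.71 [127. 173.] 2647 (np.int64(91), np.int64(162), np.int64(150), np.int64(195)) [511. 321.   0.]
plate 0.57 [333. 158.] 1475 (np.int64(302), np.int64(365), np.int64(145), np.int64(175)) [ 543. -297.    0.]
cylinder 0.8
[... 1052 characters left out ...]
), np.int64(192), np.int64(233)) [487. 318.   0.]
plate 0.88 [165. 239.] 1516 (np.int64(131), np.int64(198), np.int64(222), np.int64(254)) [ 530. -298.   -0.]
cylinder 0.73 [185. 206.] 500 (np.int64(177), np.int64(196), np.int64(189), np.int64(222)) [ 398. -247.    0.]
block 0.85 [158. 210.] 489 (np.int64(148), np.int64(170), np.int64(195), np.int64(225)) [ 408. -328.    0.]
block 0.65 [162. 165.] 517 (np.int64(150), np.int64(172), np.int64(153), np.int64(183)) [ 177. -330.    0.]
block 0.58 [129. 186.] 494 (np.int64(120), np.int64(140), np.int64(172), np.int64(203)) [ 277. -428.    0.]
jack 0.87 [132. 221.] 365 (np.int64(122), np.int64(140), np.int64(204), np.int64(232)) [ 444. -398.   -0.]
```

```bash
python3 - <<'E'
import cv2,numpy as np
a=cv2.imread("pics/top0.png"); b=cv2.imread("pics/scene0.png")
c=cv2.resize(a[115:290,80:410],(800,424),interpolation=cv2.INTER_CUBIC)
cv2.imwrite("pics/v1.png",c)
cv2.imwrite("pics/v2.png",cv2.resize(b[145:275,100:430],(800,315),interpolation=cv2.INTER_CUBIC))
E
```

```text
(no output)
```

View pics/v1.png

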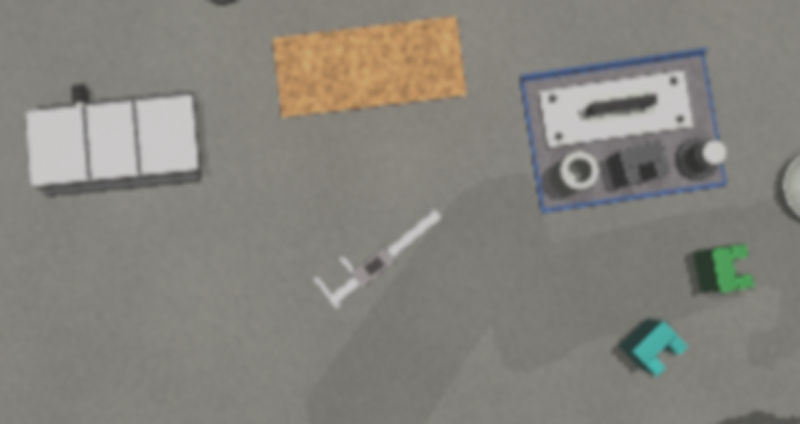

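View pics/v2.png

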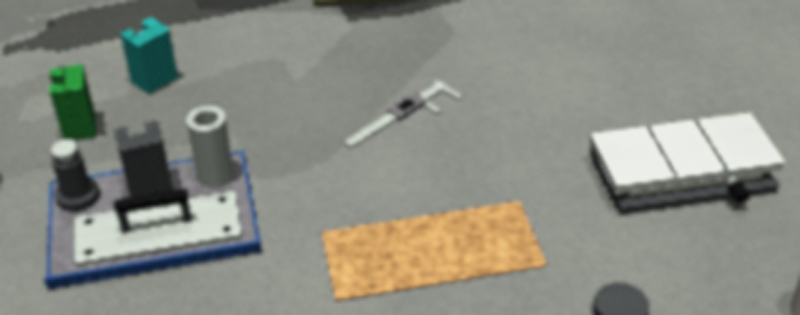

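Crop 1/2: in the tray (full top image) cylinder ≈(317,186), black block ≈(346,182), jack ≈(371,180), plate ≈(333,158). Three block-shaped things: top image (346,182) dark steel in the tray, (379,225) green, and (348,257) turquoise. The dark one in the row is meant, and the enlarged crop confirms it. Next I fit the poses to the silhouettes.

```bash
cat > fit.py <<'E'
from h import *
from scipy.optimize import minimize
def box(sx,sy,z0,z1): return [(a*sx/2,b*sy/2,z) for a in(-1,1) for b in(-1,1) for z in(z0,z1)]
def cyl(d,z0,z1): return [(d/2*np.cos(a),d/2*np.sin(a),z) for a in np.linspace(0,2*np.pi,32,endpoint=False) for z in(z0,z1)]
# each model: list of convex parts
M={"mat":[box(100,230,0,4)],"stage":[box(110,190,0,30),box(90,200,30,40)],"tray":[box(170,230,0,5)],
"plate":[box(70,180,0,8),box(12,80,38,52),[(x,y+s*34,z) for x in(-5,5) for y in(-5,5) for z in(8,40) for s in (1,)],[(x,y-34,z) for x in(-5,5) for y in(-5,5) for z in(8,40)]],
"cylinder":[cyl(44,0,90)],"block":[box(40,50,0,80)],"jack":[cyl(50,0,14),cyl(34,14,62),cyl(16,62,70),cyl(28,70,78)]}
Z0={"plate":5,"cylinder":5,"block":5,"jack":5}
S=8
def render(p,name,q,z0,off):
    c,s=np.cos(q[2]),np.sin(q[2]); im=np.zeros((384*S//1,512*S//1),np.uint8) if 0 else None
    x0,y0,x1,y1=off; im=np.zeros(((y1-y0)*S,(x1-x0)*S),np.uint8)
    for part in M[name]:
        X=np.array(part); W=np.c_[q[0]+c*X[:,0]-s*X[:,1],q[1]+s*X[:,0]+c*X[:,1],X[:,2]+z0]
        uv=(proj(p,W)+0.5-[x0,y0])*S-0.5
        cv2.fillConvexPoly(im,cv2.convexHull((uv*16).round().astype(np.int32)),255,shift=4)
    return cv2.resize(im,(x1-x0,y1-y0),interpolation=cv2.INTER_AREA)/255.
def fit(pm,name,q0,z0=None,sym=False):
    z0=Z0.get(name,0) if z0 is None else z0
    st=[]
    for p,m in pm:
        ys,xs=np.nonzero(m); off=(max(xs.min()-10,0),max(ys.min()-10,0),min(xs.max()+10,512),min(ys.max()+10,384))
        st.append((p,m[off[1]:off[3],off[0]:off[2]].astype(float),off))
    def cost(v):
        q=[v[0],v[1],v[2]/60 if not sym else 0]; e=0
        for p,m,off in st:
            r=render(p,name,q,z0,off); e+=1-np.minimum(r,m).sum()/np.maximum(r,m).sum()
        return e/len(st)
    v0=np.array([q0[0],q0[1],q0[2]*60]); sx=np.array([v0,v0+[8,0,0],v0+[0,8,0],v0+[0,0,6]])
    r=minimize(cost,v0,method="Nelder-Mead",options=dict(initial_simplex=sx,xatol=.1,fatol=1e-4,maxiter=150))
    return np.array([r.x[0],r.x[1],r.x[2]/60]),1-r.fun
E
python3 - <<'E'
from fit import *
P=[get_image("top"),get_image("scene")]
g={"tray":(500,-297,.12),"mat":(586,8,.1),"stage":(500,318,.1),"plate":(535,-297,.12),"cylinder":(450,-235,0),"block":(460,-315,.12),"jack":(468,-395,0)}
for n,q in g.items():
    ms=[]
    for p in P:
        rs=trace(p,n); c=proj(p,[(q[0],q[1],40 if n in("cylinder","block","jack") else 5)])[0]
        r=min(rs,key=lambda r:np.hypot(*(np.array(r["pixel"])-c))); ms.append((p,r["region"]))
    if n=="tray":
        for a,(p,m) in enumerate(ms):  # hull of the blue outline is spoiled by standing pieces; use colour+region
            pass
    sy=n in("cylinder","jack")
    for lab,mm in(("both",ms),("top",ms[:1]),("scene",ms[1:])):
        r,i=fit(mm,n,q,sym=sy); print(n,lab,r[:2].round(1),round(np.degrees(r[2]),2),round(i,3))
E
```

```text
Traceback (most recent call last):
ValueError: min() iterable argument is empty
```

```bash
cat > loc.py <<'E'
from fit import *
def loc(n,q,P,z0=None,labs=("both","top","scene")):
    ms=[]
    for p in P:
        rs=[r for _ in range(2) for r in trace(p,n)]
        c=proj(p,[(q[0],q[1],(z0 or 0)+(40 if n in("cylinder","block","jack") else 5))])[0]
        rs=[r for r in rs if np.hypot(*(np.array(r["pixel"])-c))<25]
        if rs: ms.append((p,max(rs,key=lambda r:r["p"])["region"]))
        else: print(n,"missed in a view")
    out=None
    for lab,mm in(("both",ms),("top",ms[:1]),("scene",ms[1:])):
        if lab in labs and mm:
            r,i=fit(mm,n,q,z0=z0,sym=n in("cylinder","jack")); print(n,lab,r[:2].round(1),round(np.degrees(r[2]),2),round(i,3)); out=r if out is None else out
    return out
E
python3 - <<'E'
from loc import *
P=[get_image("top"),get_image("scene")]
g={"tray":(500,-297,.12),"mat":(586,8,.1),"stage":(500,318,.1),"plate":(535,-297,.12),"cylinder":(450,-235,0),"block":(460,-315,.12),"jack":(468,-395,0)}
for n,q in g.items(): loc(n,q,P)
E
```

```text
tray both [ 508.9 -304.1] 6.96 0.443
tray top [ 508.2 -302.6] 6.98 0.483
tray scene [ 510.3 -306. ] 7.06 0.417
mat missed in a view
mat both [597.9   3. ] 5.65 0.966
mat top [597.9   3. ] 5.65 0.966
stage both [508.  313.7] 4.21 0.938
stage top [506. 314.] 3.43 0.923
stage scene [509.2 312.8] 4.0 0.965
plate both [ 534.7 -295.2] 6.98 0.938
plate top [ 533.9 -294. ] 6.87 0.967
plate scene [ 536.2 -296.6] 7.09 0.934
cylinder both [ 452.3 -234. ] -0.83 0.914
cylinder top [ 452.  -233.3] 0.86 0.946
cylinder scene [ 455.  -234.4] -2.26 0.906
block missed in a view
block both [ 455.9 -312.4] 10.34 0.836
block top [ 455.9 -312.4] 10.34 0.836
jack both [ 471.4 -391.9] -2.46 0.871
jack top [ 471.  -391.2] -1.47 0.912
jack scene [ 469.7 -393.8] -0.27 0.845
```

```bash
python3 - <<'E'
from loc import *
P=[get_image("top"),get_image("scene")]
loc("block",(461,-313,.12),P)
tiles=[]
for p,(u,v) in zip(P,((341,182),(160,212))):
    im=p["color"][v-32:v+32,u-45:u+45]; a=cv2.resize(im,None,fx=4.4,fy=4.4,interpolation=cv2.INTER_CUBIC); a=cv2.convertScaleAbs(a,alpha=1.6,beta=10); b=a.copy()
    def poly(n,x,y,yaw,z0=5):
        c,s=np.cos(yaw),np.sin(yaw)
        for part in M[n]:
            X=np.array(part); W=np.c_[x+c*X[:,0]-s*X[:,1],y+s*X[:,0]+c*X[:,1],X[:,2]+z0]
            h=cv2.convexHull(((proj(p,W)+.5-[u-45,v-32])*4.4).astype(np.int32)); cv2.polylines(b,[h],True,(0,255,255),1)
    poly("block",461.8,-313,.122);poly("cylinder",452.3,-234,0);poly("jack",471.2,-391.9,0);poly("plate",534.7,-295.2,.122)
    tiles.append(np.hstack([a,b]))
cv2.imwrite("pics/v3.png",np.vstack(tiles)[:, :800])
E
```

```text
block both [ 461.3 -311.4] 10.73 0.892
block top [ 461.2 -310.5] 12.68 0.933
block scene [ 460.8 -312.1] 9.71 0.865
```

View pics/v3.png

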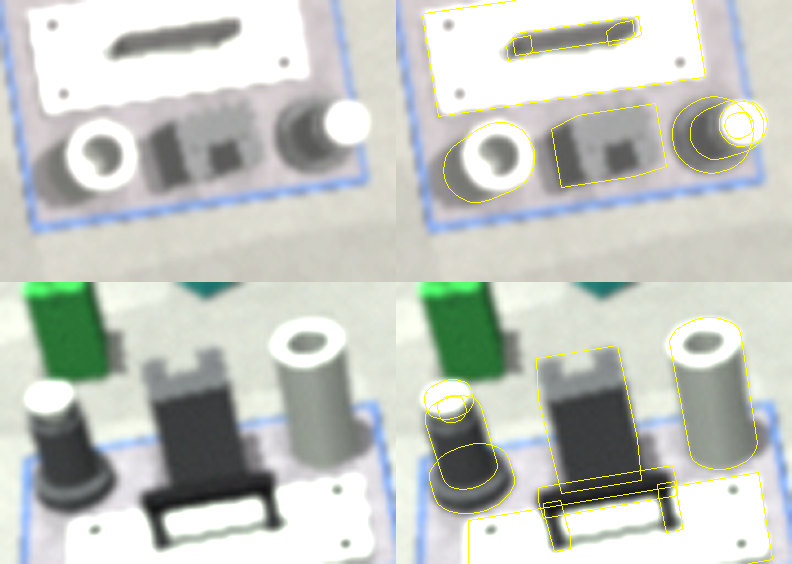

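The overlays agree with the picture. The dark block at (346,182) has its slot toward -x and sits mid-row, with the three pieces 79 mm apart as expected. First I turn the tool so the jaws open along tray x.

```bash
cat > d.py <<'E'
import sys
from h import *
# usage: d.py x y z psi(deg) -> tool-frame shift & turn from the measured pose
s=sense(); x,y,z,psi=map(float,sys.argv[1:5]); tilt=float(sys.argv[5]) if len(sys.argv)>5 else 0
Rc=R.from_quat(s["tool_rot"]); c,sn=np.cos(np.radians(psi)),np.sin(np.radians(psi))
Rt=R.from_matrix(np.array([[c,sn,0],[sn,-c,0],[0,0,-1]]))*R.from_euler("x",tilt,degrees=True)
print("t",round(float(s["time_s"]),2),"tcp",np.round(s["tcp_pos"],1),"F",np.round(s["contact_force"],1),"gap",round(float(s["finger_gap"]),3),"q",np.round(s["joints"],2))
print("turn",(Rc.inv()*Rt).as_rotvec(degrees=True).round(1),"shift(tool)",Rc.inv().apply(np.array([x,y,z])-s["tcp_pos"]).round(1),"in target tool",Rt.inv().apply(np.array([x,y,z])-s["tcp_pos"]).round(1))
E
python3 -m jog '[[0,0,-10,0,0,0,100],[0,0,-10,0,0,0,100],[0,0,-10,0,0,0,100],[0,0,-10,0,0,0,100],[0,0,-10,0,0,0,100],[0,0,-10,0,0,0,100],[0,0,-10,0,0,0,100],[0,0,-10,0,0,0,100],[0,0,0,0,0,0,100]]'
python3 d.py 452.3 -234 160 97
```

```text
time_s: 3.92
tcp_pos: [153.0, -502.2, 231.3]
tool_rot: [0.664, 0.748, -0.0, 0.0]
contact_force: [0.2, -0.5, -0.4]
finger_gap: 0.998
t 3.92 tcp [ 153.  -502.2  231.3] F [ 0.2 -0.5 -0.4] gap 0.998 q [-1.28  0.26 -0.14  1.17 -0.    0.18]
turn [-0.   0.  -0.2] shift(tool) [230.7 329.   71.3] in target tool [229.7 329.7  71.3]
```

```bash
python3 -m jog '[[0,0,0,28.8,41.1,9,100],[0,0,0,28.8,41.1,9,100],[0,0,0,28.8,41.1,9,100],[0,0,0,28.8,41.1,9,100],[0,0,0,28.8,41.1,9,100],[0,0,0,28.8,41.1,9,100],[0,0,0,28.8,41.1,9,100],[0,0,0,29.1,41.3,8,100],[0,0,0,0,0,0,100],[0,0,0,0,0,0,100]]'
python3 d.py 452.3 -234 46 97
```

```text
time_s: 5.18
tcp_pos: [451.4, -233.3, 160.2]
tool_rot: [0.663, 0.748, -0.0, -0.0]
contact_force: [0.3, -0.3, -0.6]
finger_gap: 0.999
t 5.17 tcp [ 451.4 -233.3  160.2] F [ 0.3 -0.3 -0.6] gap 0.999 q [-0.48  0.27 -0.31  0.99 -0.    0.97]
turn [-0.   0.  -0.1] shift(tool) [ -0.8   0.9 114.2] in target tool [ -0.8   0.8 114.2]
```

```bash
python3 -m jog '[[0,0,0,-0.8,0.9,30,100],[0,0,0,0,0,30,100],[0,0,0,0,0,30,100],[0,0,0,0,0,24,100],[0,0,0,0,0,0,100],[0,0,0,0,0,0,0],[0,0,0,0,0,0,0],[0,0,0,0,0,0,0],[0,0,0,0,0,0,0],[0,0,0,0,0,0,0],[0,0,0,0,0,0,0]]'
python3 d.py 452.3 -234 160 97
```

```text
time_s: 6.55
tcp_pos: [454.2, -234.8, 48.0]
tool_rot: [0.663, 0.749, 0.0, 0.002]
contact_force: [0.2, -0.5, 4.6]
finger_gap: 0.51
t 6.55 tcp [ 454.2 -234.8   48. ] F [ 0.2 -0.5  4.6] gap 0.51 q [-0.48  0.39 -0.48  0.7  -0.    0.97]
turn [ 0.2  0.1 -0. ] shift(tool) [   0.8   -1.5 -112.1] in target tool [   1.    -1.8 -112. ]
```

```bash
python3 -m jog '[[0,0,0,0,0,-5,0],[0,0,0,0,0,-25,0],[0,0,0,0,0,-40,0],[0,0,0,0,0,-30,0],[0,0,0,0,0,-10,0]]'
python3 d.py 590.9 74.6 156 97
```

```text
time_s: 7.18
tcp_pos: [453.1, -234.3, 157.6]
tool_rot: [0.663, 0.749, 0.0, 0.001]
contact_force: [1.2, 0.2, -7.1]
finger_gap: 0.506
t 7.17 tcp [ 453.1 -234.3  157.6] F [ 1.2  0.2 -7.1] gap 0.506 q [-0.48  0.28 -0.31  0.98 -0.    0.97]
turn [ 0.1  0.1 -0.1] shift(tool) [289.9 174.2   1.5] in target tool [289.8 174.4   1.6]
```

```bash
python3 -m jog '[[0,0,0,15,9,0,0],[0,0,0,35,21,0,0],[0,0,0,45,27,0,0],[0,0,0,45,27,0,0],[0,0,0,45,27,0,0],[0,0,0,45,27,0,0],[0,0,0,35,21,0,0],[0,0,0,17,10,0,0],[0,0,0,8,5,0,0],[0,0,0,0,0,0,0],[0,0,0,0,0,0,0]]'
python3 d.py 590.9 74.6 58 95.65; python3 -m jog '[[0,0,0,0,0,20,0],[0,0,0,0,0,35,0],[0,0,0,0,0,30,0],[0,0,0,0,0,12,0],[0,0,0,0,0,0,0],[0,0,0,0,0,0,0]]'; python3 d.py 590.9 74.6 47.5 95.65
```

```text
time_s: 8.55
tcp_pos: [589.6, 73.6, 156.1]
tool_rot: [0.663, 0.748, -0.001, -0.0]
contact_force: [0.1, -0.2, -5.9]
finger_gap: 0.507
t 8.55 tcp [589.6  73.6 156.1] F [ 0.1 -0.2 -5.9] gap 0.507 q [ 0.12  0.42 -0.1   1.05 -0.    1.58]
turn [-0.1  0.   1.2] shift(tool) [ 0.9  1.6 98.1] in target tool [ 0.8  1.4 98.1]
time_s: 9.3
tcp_pos: [591.7, 74.7, 60.8]
tool_rot: [0.663, 0.748, 0.001, 0.001]
contact_force: [0.8, -0.6, -6.6]
finger_gap: 0.508
t 9.3 tcp [591.7  74.7  60.8] F [ 0.8 -0.6 -6.6] gap 0.508 q [ 0.13  0.49 -0.24  0.83 -0.    1.58]
turn [0.2 0.  1.3] shift(tool) [ 0.  -0.8 13.3] in target tool [ 0.  -0.8 13.3]
```

```bash
python3 -m jog '[[0,0,0,0,0,8,0],[0,0,0,0,0,3,0],[0,0,0,0,0,1,0],[0,0,0,0,0,0,0],[0,0,0,0,0,0,0]]'; python3 d.py 590.9 74.6 47.5 95.65
```

```text
time_s: 9.93
tcp_pos: [590.5, 74.9, 47.4]
tool_rot: [0.663, 0.749, 0.0, 0.0]
contact_force: [-0.0, 0.0, -6.4]
finger_gap: 0.509
t 9.93 tcp [590.5  74.9  47.4] F [-0.   0.  -6.4] gap 0.509 q [ 0.13  0.51 -0.26  0.8   0.    1.58]
turn [ 0.  -0.   1.3] shift(tool) [-0.3  0.4 -0.1] in target tool [-0.3  0.4 -0.1]
```

```bash
python3 -m jog '[[0,0,0,0,0,1,0],[0,0,0,0,0,0,0]]';python3 -m jog '[[0,0,0,0,0,1,0],[0,0,0,0,0,0,0]]'
```

```text
time_s: 10.18
tcp_pos: [590.6, 74.9, 47.0]
tool_rot: [0.663, 0.749, 0.0, 0.0]
contact_force: [-1.0, -0.7, -1.3]
finger_gap: 0.503
time_s: 10.42
tcp_pos: [590.7, 74.9, 46.9]
tool_rot: [0.663, 0.749, 0.001, 0.0]
contact_force: [-3.1, -0.2, 6.8]
finger_gap: 0.508
```

```bash
python3 -m jog '[[0,0,0,0,0,0,30],[0,0,0,0,0,0,65],[0,0,0,0,0,0,100],[0,0,0,0,0,0,100],[0,0,0,0,0,0,100],[0,0,0,0,0,-30,100],[0,0,0,0,0,-50,100],[0,0,0,0,0,-36,100],[0,0,0,0,0,0,100]]'; python3 d.py 461.5 -312 160 98
```

```text
time_s: 11.55
tcp_pos: [593.0, 75.2, 164.9]
tool_rot: [0.663, 0.749, 0.003, 0.002]
contact_force: [-0.1, -0.7, -0.4]
finger_gap: 1.0
t 11.55 tcp [593.   75.2 164.9] F [-0.1 -0.7 -0.4] gap 1.0 q [ 0.13  0.41 -0.09  1.06  0.    1.58]
turn [ 0.4  0.  -1.1] shift(tool) [-368.4 -177.4    3.6] in target tool [-365.1 -184.1    4.9]
```

```bash
python3 -m jog '[[0,0,0,-28,-13.5,0,100],[0,0,0,-50,-24,0,100],[0,0,0,-55,-26,0,100],[0,0,0,-55,-26,0,100],[0,0,0,-55,-26,0,100],[0,0,0,-55,-26,0,100],[0,0,0,-42,-20,0,100],[0,0,0,-20,-10,0,100],[0,0,-1,-8.4,-4,0,100],[0,0,0,0,0,0,100],[0,0,0,0,0,0,100],[0,0,0,0,0,0,100]]'; python3 d.py 461.5 -312 41 98
```

```text
time_s: 13.05
tcp_pos: [461.1, -311.1, 161.3]
tool_rot: [0.656, 0.755, 0.0, -0.0]
contact_force: [0.3, 0.7, 0.5]
finger_gap: 1.0
t 13.05 tcp [ 461.1 -311.1  161.3] F [0.3 0.7 0.5] gap 1.0 q [-0.59  0.35 -0.19  1.03  0.    0.84]
turn [-0. -0.  0.] shift(tool) [ -1.    0.3 120.3] in target tool [ -1.    0.3 120.3]
```

```bash
python3 -m jog '[[0,0,0,-1,0.3,30,100],[0,0,0,0,0,35,100],[0,0,0,0,0,35,100],[0,0,0,0,0,20,100],[0,0,0,0,0,0,100],[0,0,0,0,0,0,0],[0,0,0,0,0,0,0],[0,0,0,0,0,0,0],[0,0,0,0,0,0,0],[0,0,0,0,0,0,0],[0,0,0,0,0,0,0]]'
python3 d.py 461.5 -312 41 98
```

```text
time_s: 14.42
tcp_pos: [463.0, -313.8, 43.0]
tool_rot: [0.656, 0.754, 0.001, 0.002]
contact_force: [1.8, 1.0, 6.9]
finger_gap: 0.456
t 14.43 tcp [ 463.  -313.8   43. ] F [1.8 1.  6.9] gap 0.456 q [-0.6   0.46 -0.37  0.74  0.    0.84]
turn [ 0.2  0.1 -0. ] shift(tool) [ 2.  -1.3  2. ] in target tool [ 2.  -1.3  2. ]
```

```bash
python3 -m jog '[[0,0,0,0,0,-5,0],[0,0,0,0,0,-25,0],[0,0,0,0,0,-40,0],[0,0,0,0,0,-40,0],[0,0,0,0,0,-10,0],[0,0,0,0,0,0,0],[0,0,0,0,0,0,0]]'
python3 d.py 598 2 156 97
```

```text
time_s: 15.3
tcp_pos: [459.6, -312.0, 159.0]
tool_rot: [0.656, 0.754, -0.0, -0.002]
contact_force: [-0.4, 0.8, -6.7]
finger_gap: 0.452
t 15.3 tcp [ 459.6 -312.   159. ] F [-0.4  0.8 -6.7] gap 0.452 q [-0.6   0.35 -0.2   1.03 -0.    0.84]
turn [-0.2 -0.2  0.9] shift(tool) [291.9 180.5   3.3] in target tool [294.8 175.7   3. ]
```

```bash
python3 -m jog '[[0,0,0,15,9,0,0],[0,0,0,35,21,0,0],[0,0,0,45,28,0,0],[0,0,0,45,28,0,0],[0,0,0,45,28,0,0],[0,0,0,45,28,0,0],[0,0,0,35,21,0,0],[0,0,1,19,11,0,0],[0,0,1,9,5,0,0],[0,0,0,0,0,0,0],[0,0,0,0,0,0,0]]'
python3 -m jog '[[0,0,0,0,0,20,0],[0,0,0,0,0,35,0],[0,0,0,0,0,30,0],[0,0,0,0,0,20,0],[0,0,0,0,0,10,0],[0,0,0,0,0,3,0],[0,0,0,0,0,0,0],[0,0,0,0,0,0,0]]'; python3 d.py 598 3 40 96
python3 -m jog '[[0,0,0,0,0,2,0],[0,0,0,0,0,0,0]]';python3 -m jog '[[0,0,0,0,0,1,0],[0,0,0,0,0,0,0]]'
```

```text
time_s: 16.68
tcp_pos: [597.4, 1.1, 161.0]
tool_rot: [0.67, 0.743, -0.001, -0.0]
contact_force: [-0.7, -0.5, -5.4]
finger_gap: 0.452
time_s: 17.68
tcp_pos: [599.0, 1.8, 44.4]
tool_rot: [0.669, 0.743, 0.001, 0.001]
contact_force: [-0.1, 0.2, -6.5]
finger_gap: 0.457
t 17.68 tcp [599.    1.8  44.4] F [-0.1  0.2 -6.5] gap 0.457 q [ 0.    0.52 -0.26  0.8  -0.    1.47]
turn [ 0.1  0.  -0.1] shift(tool) [ 1.3 -0.9  4.4] in target tool [ 1.3 -0.9  4.4]
time_s: 17.92
tcp_pos: [598.9, 1.8, 42.1]
tool_rot: [0.669, 0.743, 0.001, 0.001]
contact_force: [0.2, 0.1, -2.5]
finger_gap: 0.453
time_s: 18.18
tcp_pos: [599.0, 1.8, 42.1]
tool_rot: [0.669, 0.743, 0.001, 0.001]
contact_force: [-1.3, -1.0, 5.4]
finger_gap: 0.452
```

```bash
python3 -m jog '[[0,0,0,0,0,0,30],[0,0,0,0,0,0,65],[0,0,0,0,0,0,100],[0,0,0,0,0,0,100],[0,0,0,0,0,0,100],[0,0,0,0,0,-30,100],[0,0,0,0,0,-50,100],[0,0,0,0,0,-40,100],[0,0,0,0,0,0,100]]'
python3 -m jog '[[0,0,0,-28,-13,0,100],[0,0,0,-50,-22,0,100],[0,0,0,-57,-25,0,100],[0,0,0,-57,-25,0,100],[0,0,0,-57,-25,0,100],[0,0,0,-55,-25,0,100],[0,0,0,-45,-20,0,100],[0,0,0,-20,-9,0,100],[0,0,-1,-9.4,-4,0,100],[0,0,0,0,0,0,100],[0,0,0,0,0,0,100],[0,0,0,0,0,0,100]]'; python3 d.py 471 -392 28 97
```

```text
time_s: 19.3
tcp_pos: [601.0, 1.9, 164.3]
tool_rot: [0.669, 0.743, 0.003, 0.003]
contact_force: [0.5, 0.2, -0.5]
finger_gap: 0.999
time_s: 20.8
tcp_pos: [470.7, -390.7, 160.4]
tool_rot: [0.662, 0.749, 0.0, -0.0]
contact_force: [0.6, 0.3, 0.1]
finger_gap: 0.998
t 20.8 tcp [ 470.7 -390.7  160.4] F [0.6 0.3 0.1] gap 0.998 q [-0.69  0.44 -0.05  1.08  0.    0.75]
turn [ 0.  -0.   0.1] shift(tool) [-1.400e+00  1.000e-01  1.324e+02] in target tool [-1.300e+00  1.000e-01  1.324e+02]
```

```bash
python3 -m jog '[[0,0,0,-1.4,0,30,100],[0,0,0,0,0,40,100],[0,0,0,0,0,40,100],[0,0,0,0,0,20,100],[0,0,0,0,0,2,100],[0,0,0,0,0,0,0],[0,0,0,0,0,0,0],[0,0,0,0,0,0,0],[0,0,0,0,0,0,0],[0,0,0,0,0,0,0],[0,0,0,0,0,0,0],[0,0,0,0,0,0,0]]'
python3 d.py 471 -392 28 97
python3 -m jog '[[0,0,0,0,0,-5,0],[0,0,0,0,0,-25,0],[0,0,0,0,0,-40,0],[0,0,0,0,0,-40,0],[0,0,0,0,0,-22,0],[0,0,0,0,0,0,0],[0,0,0,0,0,0,0]]'
python3 d.py 605 -69 156 97
```

```text
time_s: 22.3
tcp_pos: [472.0, -394.0, 30.0]
tool_rot: [0.663, 0.749, 0.001, 0.002]
contact_force: [1.3, 0.8, 6.5]
finger_gap: 0.381
t 22.3 tcp [ 472. -394.   30.] F [1.3 0.8 6.5] gap 0.381 q [-0.7   0.55 -0.23  0.78  0.    0.75]
turn [ 0.2  0.1 -0. ] shift(tool) [ 2.1 -0.7  2. ] in target tool [ 2.1 -0.7  2. ]
time_s: 23.18
tcp_pos: [469.1, -392.4, 158.4]
tool_rot: [0.663, 0.749, -0.0, -0.002]
contact_force: [-0.1, -0.3, -6.0]
finger_gap: 0.386
t 23.18 tcp [ 469.1 -392.4  158.4] F [-0.1 -0.3 -6. ] gap 0.386 q [-0.7   0.45 -0.05  1.08 -0.    0.75]
turn [-0.2 -0.2 -0.1] shift(tool) [304.6 174.    2.7] in target tool [304.5 174.3   2.4]
```

```bash
python3 -m jog '[[0,0,0,15,9,0,0],[0,0,0,35,20,0,0],[0,0,0,47,27,0,0],[0,0,0,47,27,0,0],[0,0,0,47,26,0,0],[0,0,0,47,26,0,0],[0,0,0,37,21,0,0],[0,0,0,19,11,0,0],[0,0,1,10.3,5.4,0,0],[0,0,0,0,0,0,0],[0,0,0,0,0,0,0]]'
python3 -m jog '[[0,0,0,0,0,20,0],[0,0,0,0,0,35,0],[0,0,0,0,0,35,0],[0,0,0,0,0,25,0],[0,0,0,0,0,12,0],[0,0,0,0,0,4,0],[0,0,0,0,0,0,0],[0,0,0,0,0,0,0]]'; python3 d.py 605 -69 28 96
python3 -m jog '[[0,0,0,0,0,1.5,0],[0,0,0,0,0,0,0]]';python3 -m jog '[[0,0,0,0,0,1,0],[0,0,0,0,0,0,0]]'
```

```text
time_s: 24.55
tcp_pos: [604.1, -71.6, 160.1]
tool_rot: [0.67, 0.742, -0.0, -0.0]
contact_force: [0.7, 0.6, -4.4]
finger_gap: 0.383
time_s: 25.55
tcp_pos: [605.8, -70.6, 30.5]
tool_rot: [0.67, 0.743, 0.001, 0.001]
contact_force: [0.1, 0.0, -5.0]
finger_gap: 0.385
t 25.55 tcp [605.8 -70.6  30.5] F [ 0.1  0.  -5. ] gap 0.385 q [-0.12  0.55 -0.24  0.78 -0.    1.35]
turn [ 0.1  0.  -0.1] shift(tool) [ 1.7 -0.6  2.5] in target tool [ 1.7 -0.6  2.5]
time_s: 25.8
tcp_pos: [605.7, -70.4, 29.0]
tool_rot: [0.669, 0.743, 0.001, 0.001]
contact_force: [0.1, 0.1, 0.8]
finger_gap: 0.381
time_s: 26.05
tcp_pos: [605.7, -70.4, 28.9]
tool_rot: [0.669, 0.743, 0.001, 0.001]
contact_force: [-1.7, 0.1, 8.2]
finger_gap: 0.379
```

```bash
python3 -m jog '[[0,0,0,0,0,0,30],[0,0,0,0,0,0,65],[0,0,0,0,0,0,100],[0,0,0,0,0,0,100],[0,0,0,0,0,0,100],[0,0,0,0,0,-30,100],[0,0,0,0,0,-50,100],[0,0,0,0,0,-44,100],[0,0,0,0,0,0,100]]'
python3 -m jog '[[0,0,0,-17,-8,0,100],[0,0,0,-40,-17,0,100],[0,0,0,-50,-21,0,100],[0,0,0,-50,-21,0,100],[0,0,0,-36,-16,0,100],[0,0,0,-16,-7,0,100],[0,0,-1,-8,-3,0,100],[0,0,0,0,0,0,100],[0,0,0,0,0,0,100],[0,0,0,0,0,0,100]]'; python3 d.py 534.9 -295.3 31 97
python3 - <<'E'
from loc import *
P=[get_image("top"),get_image("scene")]
loc("plate",(535,-295,.12),P)
b=P[1]["color"]; cv2.imwrite("pics/v4.png",cv2.resize(b[130:290,90:330],(750,500),interpolation=cv2.INTER_CUBIC))
E
```

```text
time_s: 27.18
tcp_pos: [607.8, -70.8, 155.1]
tool_rot: [0.669, 0.743, 0.002, 0.003]
contact_force: [0.2, 0.1, 0.2]
finger_gap: 1.0
time_s: 28.42
tcp_pos: [535.1, -294.8, 150.9]
tool_rot: [0.662, 0.749, 0.0, -0.0]
contact_force: [-0.6, -0.6, -0.1]
finger_gap: 0.997
t 28.43 tcp [ 535.1 -294.8  150.9] F [-0.6 -0.6 -0.1] gap 0.997 q [-0.5   0.45 -0.07  1.06  0.    0.94]
turn [ 0. -0.  0.] shift(tool) [ -0.5  -0.3 119.9] in target tool [ -0.4  -0.3 119.9]
plate both [ 535.1 -296.3] 7.42 0.858
plate top [ 533.6 -294.5] 6.27 0.78
plate scene [ 536.  -296.6] 7.38 0.949
```

View pics/v4.png

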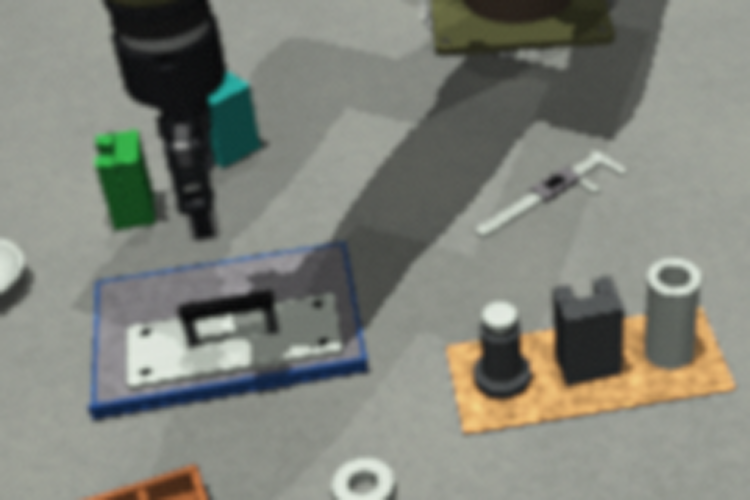

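The three pieces stand upright on the mat: jack (500,345), block (590,330) and cylinder (672,315) in the crop. The tray holds only the plate, with its handle at (228,310). Next I grip the handle.

```bash
python3 -m jog '[[0,0,0,-0.8,0,30,100],[0,0,0,0,0,40,100],[0,0,0,0,0,35,100],[0,0,0,0,0,12,100],[0,0,0,0,0,3,100],[0,0,0,0,0,0,0],[0,0,0,0,0,0,0],[0,0,0,0,0,0,0],[0,0,0,0,0,0,0],[0,0,0,0,0,0,0],[0,0,0,0,0,0,0],[0,0,0,0,0,0,0]]'
python3 d.py 535.2 -295.8 31 97
```

```text
time_s: 30.22
tcp_pos: [535.9, -296.9, 31.7]
tool_rot: [0.663, 0.749, 0.001, 0.001]
contact_force: [2.5, 1.2, 4.2]
finger_gap: 0.13
t 30.23 tcp [ 535.9 -296.9   31.7] F [2.5 1.2 4.2] gap 0.13 q [-0.51  0.55 -0.24  0.79  0.    0.94]
turn [ 0.1  0.  -0. ] shift(tool) [ 1.2 -0.6  0.7] in target tool [ 1.2 -0.6  0.7]
```

```bash
python3 -m jog '[[0,0,0,0,0,-4,0],[0,0,0,0,0,-12,0],[0,0,0,0,0,-25,0],[0,0,0,0,0,-35,0],[0,0,0,0,0,-35,0],[0,0,0,0,0,-18,0],[0,0,0,0,0,-6,0],[0,0,0,0,0,0,0],[0,0,0,0,0,0,0],[0,0,0,0,0,0,0]]'
python3 d.py 508 313.5 166 94
python3 - <<'E'
from loc import *
P=[get_image("top"),get_image("scene")]
for i in range(2): 
  loc("stage",(508,313.5,.07),P)
a=P[1]["color"][100:290,90:450]; cv2.imwrite("pics/v5.png",cv2.resize(a,(800,422),interpolation=cv2.INTER_CUBIC))
p=P[0];im=p["color"][140:205,80:175];cv2.imwrite("pics/stage.png",im)
E
```

```text
time_s: 31.48
tcp_pos: [534.0, -296.3, 164.6]
tool_rot: [0.663, 0.749, -0.0, -0.001]
contact_force: [-0.1, -0.9, -7.2]
finger_gap: 0.127
t 31.48 tcp [ 534.  -296.3  164.6] F [-0.1 -0.9 -7.2] gap 0.127 q [-0.51  0.44 -0.04  1.09 -0.    0.94]
turn [-0.1 -0.1  2.9] shift(tool) [608.5  47.9  -0.7] in target tool [610.1  16.6  -1.4]
stage both [507.6 312.6] 4.09 0.94
stage top [506.  313.5] 3.22 0.93
stage scene [508.6 312.4] 4.57 0.958
stage both [507.6 312.6] 4.09 0.94
stage top [506.  313.5] 3.22 0.93
stage scene [508.6 312.4] 4.57 0.958
```

View pics/v5.png

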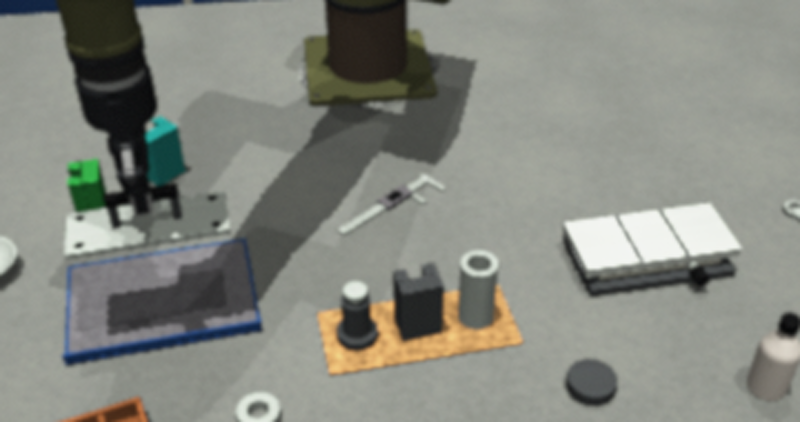

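The plate hangs level from the gripper at (147,215) in the crop; the stage is at (650,240). I'll refine the stage pose from its bright top face only.

```bash
python3 - <<'E'
from loc import *
M["top"]=[box(90,200,39.9,40)]; M["pt"]=[box(70,180,7.9,8)]
P=[get_image("top"),get_image("scene")]
ms=[]
for p in P:
    c=proj(p,[(508,313,40)])[0].astype(int); g=p["color"].min(2); m=np.zeros(g.shape,bool)
    w=g[c[1]-35:c[1]+35,c[0]-50:c[0]+50]; t,b=cv2.threshold(w,0,255,cv2.THRESH_OTSU); b=cv2.morphologyEx(b,cv2.MORPH_CLOSE,np.ones((5,5),np.uint8))
    n,l,st,_=cv2.connectedComponentsWithStats(b); k=1+st[1:,4].argmax(); m[c[1]-35:c[1]+35,c[0]-50:c[0]+50]=l==k; print(t,st[k]); ms.append((p,m))
for mm in(ms,ms[:1],ms[1:]):
    r,i=fit(mm,"top",(508,313,.07),z0=0); print(r[:2].round(1),np.degrees(r[2]).round(2),round(i,3))
E
```

```text
180.0 [  16   18   70   37 2075]
184.0 [  12   21   80   30 1560]
[508.6 313.3] 4.17 0.962
[508.5 314. ] 4.26 0.96
[508.6 312.5] 4.02 0.967
```

```bash
python3 -m jog '[[0,0,0,10,0.8,0,0],[0,0,0,25,2,0,0],[0,0,0,40,3,0,0],[0,0,0,50,4,0,0],[0,0,0,55,4.3,0,0],[0,0,0,55,4.3,0,0],[0,0,0,55,4.3,0,0],[0,0,0,55,4.3,0,0],[0,0,0,55,4.3,0,0],[0,0,0,55,4.3,0,0],[0,0,0,50,4,0,0],[0,0,0,45,3.6,0,0]]'
python3 -m jog '[[0,0,0,30,2.4,0,0],[0,0,0,18,1.4,0,0],[0,0,1.4,8,0.6,0,0],[0,0,1.4,2,0.2,0,0],[0,0,0,0,0,0,0],[0,0,0,0,0,0,0],[-3,0,0,0,0,0,0],[-5,0,0,0,0,0,0],[-4,0,0,0,0,0,0],[-3,0,0,0,0,0,0],[0,0,0,0,0,0,0],[0,0,0,0,0,0,0]]'
python3 d.py 508.6 313.3 65.5 94.2 -15
python3 - <<'E'
from h import *
# target TCP tilted contact, world
psi=np.radians(94.2); Rf=R.from_matrix([[np.cos(psi),np.sin(psi),0],[np.sin(psi),-np.cos(psi),0],[0,0,-1]])
e=np.array([0,-35,25.7]); f=np.array([508.6,313.3,65.5])
for a in (-15,-12,-9,-6,-3,0): 
    T=R.from_euler("x",a,degrees=True); p=e-T.apply(e)
    b=R.from_euler("x",a+1.5,degrees=True); p2=e-b.apply(e)
    print(a,(f+Rf.apply(p)).round(1),"row for +1.5deg:",T.inv().apply(p2-p).round(2))
E
```

```text
time_s: 33.58
tcp_pos: [509.0, 257.6, 166.0]
tool_rot: [0.662, 0.749, 0.0, -0.0]
contact_force: [0.6, -0.6, -8.3]
finger_gap: 0.128
time_s: 35.08
tcp_pos: [508.8, 312.3, 165.9]
tool_rot: [0.675, 0.726, 0.095, 0.089]
contact_force: [0.2, 0.5, -7.9]
finger_gap: 0.124
t 35.08 tcp [508.8 312.3 165.9] F [ 0.2  0.5 -7.9] gap 0.124 q [ 0.62  0.26 -0.35  0.73 -0.14  2.11]
turn [-0.1  0.  -0.1] shift(tool) [  1. -26.  97.] in target tool [  1.  -26.1  97. ]
-15 [500.8 312.7  73.7] row for +1.5deg: [0.   0.66 0.92]
-12 [502.5 312.9  72.2] row for +1.5deg: [0.   0.66 0.92]
-9 [504.2 313.   70.7] row for +1.5deg: [0.   0.66 0.92]
-6 [505.7 313.1  69. ] row for +1.5deg: [0.   0.66 0.92]
-3 [507.2 313.2  67.3] row for +1.5deg: [0.   0.66 0.92]
0 [508.6 313.3  65.5] row for +1.5deg: [0.   0.66 0.92]
```

```bash
python3 d.py 500.8 312.7 81 94.2 -15
```

```text
t 35.08 tcp [508.8 312.3 165.9] F [ 0.2  0.5 -7.9] gap 0.124 q [ 0.62  0.26 -0.35  0.73 -0.14  2.11]
turn [-0.1  0.  -0.1] shift(tool) [  1.  -29.6  80. ] in target tool [  1.  -29.6  80. ]
```

```bash
python3 -m jog '[[0,0,0,0,-4,11,0],[0,0,0,0.5,-8,21,0],[0,0,0,0.5,-9,25,0],[0,0,0,0,-6,16,0],[0,0,0,0,-2.6,7,0],[0,0,0,0,0,0,0],[0,0,0,0,0,0,0],[0,0,0,0,0,0,0]]'
python3 d.py 500.8 312.7 73.7 94.2 -15
python3 - <<'E'
from h import *
p=get_image("scene"); cv2.imwrite("pics/v6.png",cv2.resize(p["color"][130:250,320:450],(780,720)[:2],interpolation=cv2.INTER_CUBIC)[:600])
E
```

```text
time_s: 36.08
tcp_pos: [501.6, 313.7, 81.9]
tool_rot: [0.675, 0.726, 0.097, 0.089]
contact_force: [0.2, -0.1, -7.6]
finger_gap: 0.128
t 36.08 tcp [501.6 313.7  81.9] F [ 0.2 -0.1 -7.6] gap 0.128 q [ 0.63  0.34 -0.5   0.51 -0.14  2.12]
turn [ 0.1 -0.  -0.1] shift(tool) [-0.9 -3.   7.7] in target tool [-0.9 -3.   7.7]
```

View pics/v6.png

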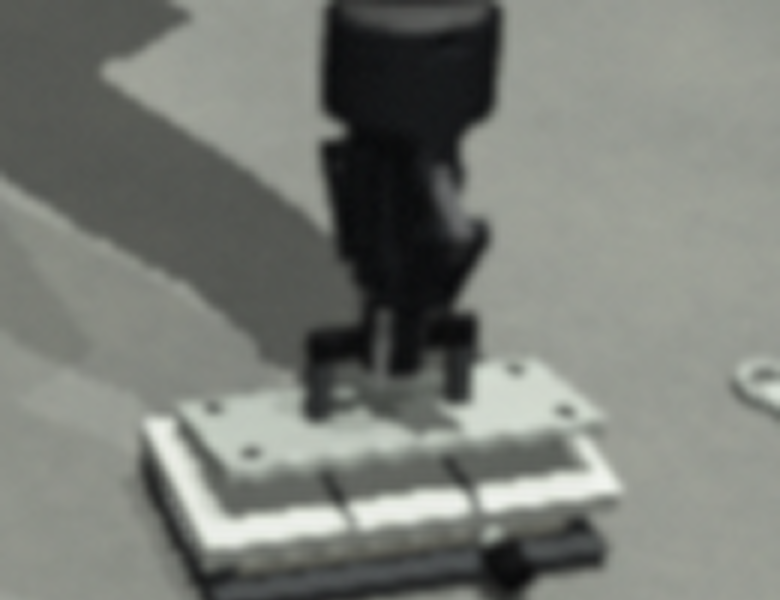

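The plate hovers tilted over the stage, far edge (420,450) raised and near edge low. I'll lower it until it touches.

```bash
python3 -m jog '[[0,0,0,-0.5,-0.8,3,0],[0,0,0,0,-0.5,2,0],[0,0,0,0,0,0,0],[0,0,0,0,0,0,0]]'
python3 -m jog '[[0,0,0,0,-0.26,1,0],[0,0,0,0,0,0,0]]'
python3 -m jog '[[0,0,0,0,-0.26,1,0],[0,0,0,0,0,0,0]]'
```

```text
time_s: 36.62
tcp_pos: [500.8, 312.6, 75.6]
tool_rot: [0.675, 0.726, 0.096, 0.089]
contact_force: [-0.5, 0.0, -8.6]
finger_gap: 0.127
time_s: 36.88
tcp_pos: [501.0, 312.7, 74.8]
tool_rot: [0.675, 0.726, 0.096, 0.089]
contact_force: [-0.1, 0.5, -7.3]
finger_gap: 0.13
time_s: 37.12
tcp_pos: [501.5, 312.8, 74.5]
tool_rot: [0.675, 0.726, 0.096, 0.089]
contact_force: [-0.5, -1.4, 0.2]
finger_gap: 0.128
```

```bash
python3 -m jog '[[0,0,0,0,0,0,0],[0.75,0,0,0,0.33,0.45,0],[0.75,0,0,0,0.33,0.45,0],[0.75,0,0,0,0.33,0.45,0],[0.75,0,0,0,0.33,0.45,0],[0.75,0,0,0,0.33,0.45,0],[0.75,0,0,0,0.33,0.45,0],[0.75,0,0,0,0.33,0.45,0],[0.75,0,0,0,0.33,0.45,0],[0,0,0,0,0,0,0]]'; python3 d.py 505.1 313 69.6 94.2 -9
python3 -m jog '[[0.75,0,0,0,0.33,0.45,0],[0.75,0,0,0,0.33,0.45,0],[0.75,0,0,0,0.33,0.45,0],[0.75,0,0,0,0.33,0.45,0],[0.75,0,0,0,0.33,0.45,0],[0.75,0,0,0,0.33,0.45,0],[0.75,0,0,0,0.33,0.45,0],[0.75,0,0,0,0.33,0.45,0],[0,0,0,0,0,0,0]]'; python3 d.py 507.2 313.2 67.3 94.2 -3
```

```text
time_s: 38.38
tcp_pos: [505.2, 313.1, 71.2]
tool_rot: [0.679, 0.73, 0.058, 0.054]
contact_force: [-0.3, -2.0, 5.6]
finger_gap: 0.127
t 38.38 tcp [505.2 313.1  71.2] F [-0.3 -2.   5.6] gap 0.127 q [ 0.6   0.4  -0.4   0.64 -0.08  2.09]
turn [ 0.1 -0.  -0.1] shift(tool) [-0.1 -0.4  1.6] in target tool [-0.1 -0.3  1.6]
time_s: 39.5
tcp_pos: [508.3, 313.3, 67.8]
tool_rot: [0.681, 0.732, 0.02, 0.018]
contact_force: [-0.3, -1.9, 6.2]
finger_gap: 0.128
t 39.5 tcp [508.3 313.3  67.8] F [-0.3 -1.9  6.2] gap 0.128 q [ 0.57  0.46 -0.29  0.78 -0.02  2.06]
turn [ 0.1 -0.  -0.1] shift(tool) [-0.  -1.1  0.5] in target tool [-0.  -1.1  0.5]
```

Contact is steady at about 13 N net on the edge. I'll do the last 3°, then check the force.

```bash
python3 -m jog '[[0.75,0,0,0,0.33,0.45,0],[0.75,0,0,0,0.33,0.45,0],[0.75,0,0,0,0.33,0.45,0],[0.75,0,0,0,0.33,0.45,0],[0,0,0,0,0,0,0],[0,0,0,0,0,0,0]]'; python3 d.py 508.6 313.3 65.5 94.2
python3 - <<'E'
from loc import *
from bench import sense
print(np.round(sense()["torque"],2))
P=[get_image("top"),get_image("scene")]
loc("plate",(508.6,313.3,.073),P,z0=40)
E
```

```text
time_s: 40.25
tcp_pos: [508.9, 313.3, 66.7]
tool_rot: [0.681, 0.732, 0.0, 0.0]
contact_force: [-2.0, -3.2, 10.5]
finger_gap: 0.13
t 40.25 tcp [508.9 313.3  66.7] F [-2.  -3.2 10.5] gap 0.13 q [ 0.55  0.49 -0.23  0.85  0.    2.05]
turn [ 0.  -0.  -0.1] shift(tool) [-0.  -0.3  1.2] in target tool [-0.  -0.3  1.2]
[-0.57  0.44 -0.01]
plate missed in a view
plate both [507.7 312.6] 4.46 0.86
plate top [507.7 312.6] 4.46 0.86
```

```bash
python3 -m jog '[[0,0,0,0,0,0,20],[0,0,0,0,0,0,40],[0,0,0,0,0,0,70],[0,0,0,0,0,0,100],[0,0,0,0,0,0,100],[0,0,0,0,0,0,100],[0,0,0,0,0,-15,100],[0,0,0,0,0,-35,100],[0,0,0,0,0,-50,100],[0,0,0,0,0,0,100]]'
python3 -m jog '[[0,0,0,-20,0,0,100],[0,0,0,-40,0,0,100],[0,0,0,-50,0,0,100],[0,0,0,-50,0,0,100],[0,0,0,-40,0,0,100],[0,0,0,-20,0,0,100],[0,0,0,0,0,0,100],[0,0,0,0,0,0,100]]'
python3 - <<'E'
from loc import *
P=[get_image("top"),get_image("scene")]
loc("plate",(508.6,313.3,.073),P,z0=40)
for n,q in (("cylinder",(591,75,0)),("block",(598,3,.1)),("jack",(605,-69,0))): loc(n,q,P,z0=4)
t=[]
for p in P:
    u,v=proj(p,[(508,313,40)])[0].astype(int); t.append(cv2.resize(p["color"][v-38:v+38,u-50:u+50],(400,304),interpolation=cv2.INTER_CUBIC))
cv2.imwrite("pics/v7.png",np.hstack(t))
E
python3 d.py 590.9 74.6 160 97
```

```text
time_s: 41.8
tcp_pos: [511.7, 315.1, 171.5]
tool_rot: [0.681, 0.732, 0.005, 0.001]
contact_force: [0.1, 1.0, -1.1]
finger_gap: 1.002
time_s: 42.8
tcp_pos: [524.2, 94.2, 165.3]
tool_rot: [0.681, 0.732, -0.0, -0.0]
contact_force: [-0.3, 0.3, -1.1]
finger_gap: 1.0
plate both [507.5 313.2] 4.79 0.845
plate top [507. 313.] 5.06 0.74
plate scene [508.2 313.2] 4.19 0.954
cylinder both [588.5  74.9] 2.17 0.761
cylinder top [586.7  73.5] 0.55 0.591
cylinder scene [588.3  74.9] 3.31 0.933
block missed in a view
block both [597.2   4. ] 9.0 0.91
block top [597.2   4. ] 9.0 0.91
jack both [603.6 -69.5] 1.1 0.892
jack top [602.9 -68.6] 1.43 0.882
jack scene [606.  -70.1] 1.28 0.934
t 43.7 tcp [524.5  93.7 165.7] F [-0.2 -0.5  0.3] gap 1.002 q [ 0.18  0.31 -0.24  1.02  0.    1.68]
turn [-0.  -0.  -2.9] shift(tool) [-23.8  64.8   5.7] in target tool [-27.   63.6   5.7]
```

View pics/v7.png

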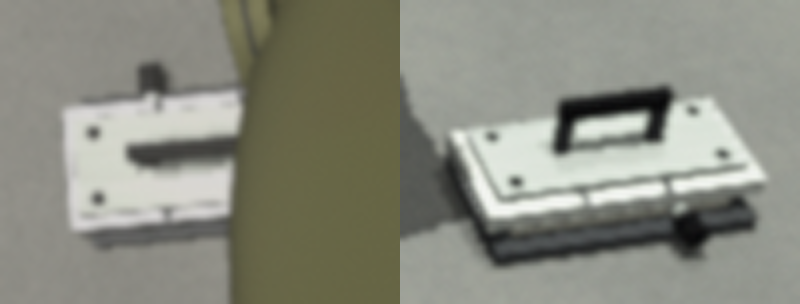

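The plate lies flat and centred with even margins. The scene-view fit gives plate (508.2, 313.2, 4.2°) against stage (508.6, 312.5, 4.0°). Now I put the pieces back, jack first.

```bash
python3 -m jog '[[0,0,0,-12,5,0,100],[0,0,0,-30,12,0,100],[0,0,0,-45,18,0,100],[0,0,0,-45,18,0,100],[0,0,0,-25,11,0,100],[0,0,0,-12.2,5.2,0,100],[0,0,-2,0,0,0,100],[0,0,0,0,0,0,100],[0,0,0,0,0,0,100]]'; python3 d.py 605.3 -69.8 28 97
```

```text
time_s: 44.82
tcp_pos: [605.3, -69.0, 165.8]
tool_rot: [0.668, 0.744, -0.0, -0.0]
contact_force: [-0.2, 0.7, -0.2]
finger_gap: 0.999
t 44.83 tcp [605.3 -69.  165.8] F [-0.2  0.7 -0.2] gap 0.999 q [-0.11  0.44 -0.05  1.09  0.    1.35]
turn [-0.  -0.  -0.8] shift(tool) [ -0.9  -0.  137.8] in target tool [-8.000e-01 -1.000e-01  1.378e+02]
```

```bash
python3 -m jog '[[0,0,0,-0.8,0,30,100],[0,0,0,0,0,45,100],[0,0,0,0,0,40,100],[0,0,0,0,0,20,100],[0,0,0,0,0,3.5,100],[0,0,0,0,0,0,0],[0,0,0,0,0,0,0],[0,0,0,0,0,0,0],[0,0,0,0,0,0,0],[0,0,0,0,0,0,0],[0,0,0,0,0,0,0],[0,0,0,0,0,0,0]]'
python3 d.py 605 -69 27 97
python3 -m jog '[[0,0,0,0,0,-5,0],[0,0,0,0,0,-25,0],[0,0,0,0,0,-40,0],[0,0,0,0,0,-40,0],[0,0,0,0,0,-22,0],[0,0,0,0,0,0,0],[0,0,0,0,0,0,0],[0,0,0,0,0,0,0]]'
python3 d.py 471.3 -392.3 160 97
```

```text
time_s: 46.32
tcp_pos: [606.8, -71.0, 28.6]
tool_rot: [0.668, 0.744, 0.001, 0.001]
contact_force: [-0.9, 1.0, 6.2]
finger_gap: 0.383
t 46.33 tcp [606.8 -71.   28.6] F [-0.9  1.   6.2] gap 0.383 q [-0.12  0.55 -0.24  0.78  0.    1.35]
turn [ 0.1  0.  -0.9] shift(tool) [ 2.1 -1.6  1.6] in target tool [ 2.2 -1.5  1.6]
time_s: 47.32
tcp_pos: [604.4, -70.6, 157.1]
tool_rot: [0.668, 0.744, -0.001, -0.002]
contact_force: [-0.0, -0.4, -5.4]
finger_gap: 0.384
t 47.33 tcp [604.4 -70.6 157.1] F [-0.  -0.4 -5.4] gap 0.384 q [-0.12  0.44 -0.06  1.07  0.    1.35]
turn [-0.2 -0.1 -0.9] shift(tool) [-305.6 -166.8   -2.6] in target tool [-303.  -171.3   -2.9]
```

```bash
python3 -m jog '[[0,0,0,-15,-8,0,0],[0,0,0,-35,-19,0,0],[0,0,0,-47,-26,0,0],[0,0,0,-47,-26,0,0],[0,0,0,-47,-26,0,0],[0,0,0,-47,-26,0,0],[0,0,0,-38,-20,0,0],[0,0,0,-20,-11,0,0],[0,0,-1,-10.5,-5,0,0],[0,0,0,0,0,0,0],[0,0,0,0,0,0,0],[0,0,0,0,0,0,0]]'
python3 d.py 471.5 -392.8 28 97
python3 -m jog '[[0,0,0,0,0,20,0],[0,0,0,0,0,35,0],[0,0,0,0,0,35,0],[0,0,0,0,0,25,0],[0,0,0,0,0,10,0],[0,0,0,0,0,3,0],[0,0,0,0,0,0,0],[0,0,0,0,0,0,0]]'; python3 d.py 471.5 -392.8 28 97
```

```text
time_s: 48.82
tcp_pos: [473.2, -392.3, 159.2]
tool_rot: [0.661, 0.75, 0.0, -0.0]
contact_force: [-0.5, -0.4, -6.1]
finger_gap: 0.378
t 48.83 tcp [ 473.2 -392.3  159.2] F [-0.5 -0.4 -6.1] gap 0.378 q [-0.69  0.45 -0.04  1.08  0.    0.75]
turn [ 0.  -0.   0.3] shift(tool) [ -0.4  -1.8 131.2] in target tool [ -0.3  -1.8 131.2]
time_s: 49.82
tcp_pos: [473.5, -394.1, 32.4]
tool_rot: [0.662, 0.75, 0.0, 0.001]
contact_force: [0.7, 0.2, -5.1]
finger_gap: 0.385
t 49.83 tcp [ 473.5 -394.1   32.4] F [ 0.7  0.2 -5.1] gap 0.385 q [-0.69  0.55 -0.23  0.79  0.    0.75]
turn [0.1 0.1 0.2] shift(tool) [ 1.5 -1.8  4.4] in target tool [ 1.5 -1.8  4.4]
```

```bash
python3 -m jog '[[0,0,0,1,-1.8,1.5,0],[0,0,0,0,0,0,0],[0,0,0,0,0,0,0]]';python3 -m jog '[[0,0,0,0,0,1,0],[0,0,0,0,0,0,0]]';python3 -m jog '[[0,0,0,0,0,1,0],[0,0,0,0,0,0,0]]'
```

```text
time_s: 50.2
tcp_pos: [470.7, -392.7, 29.7]
tool_rot: [0.662, 0.75, 0.0, 0.0]
contact_force: [0.8, -0.0, -4.6]
finger_gap: 0.386
time_s: 50.45
tcp_pos: [470.8, -392.8, 29.6]
tool_rot: [0.662, 0.75, -0.0, 0.0]
contact_force: [-2.5, 1.4, 4.3]
finger_gap: 0.384
time_s: 50.7
tcp_pos: [470.7, -392.8, 29.6]
tool_rot: [0.662, 0.75, -0.0, 0.001]
contact_force: [-4.1, 3.2, 10.6]
finger_gap: 0.385
```

```bash
python3 -m jog '[[0,0,0,0,0,0,30],[0,0,0,0,0,0,65],[0,0,0,0,0,0,100],[0,0,0,0,0,0,100],[0,0,0,0,0,0,100],[0,0,0,0,0,-30,100],[0,0,0,0,0,-50,100],[0,0,0,0,0,-52,100],[0,0,0,0,0,0,100]]'
python3 -m jog '[[0,0,0,28,13,0,100],[0,0,0,50,23,0,100],[0,0,0,57,27,0,100],[0,0,0,57,27,0,100],[0,0,0,57,27,0,100],[0,0,0,55,26,0,100],[0,0,0,42,19,0,100],[0,0,0,20,9.5,0,100],[0,0,1,9.9,4.7,0,100],[0,0,0,0,0,0,100],[0,0,0,0,0,0,100],[0,0,0,0,0,0,100]]'; python3 d.py 598.8 2.4 41 96
```

```text
time_s: 51.82
tcp_pos: [473.5, -395.0, 164.7]
tool_rot: [0.662, 0.75, 0.0, 0.005]
contact_force: [-0.6, -0.5, 0.0]
finger_gap: 1.004
time_s: 53.32
tcp_pos: [598.0, -0.7, 159.7]
tool_rot: [0.669, 0.743, -0.0, 0.0]
contact_force: [0.6, -0.2, -1.1]
finger_gap: 1.0
t 53.33 tcp [598.   -0.7 159.7] F [ 0.6 -0.2 -1.1] gap 1.0 q [-0.    0.42 -0.09  1.06 -0.    1.46]
turn [-0.  0.  0.] shift(tool) [  3.    1.2 118.7] in target tool [  3.    1.1 118.7]
```

```bash
python3 -m jog '[[0,0,0,2.6,1,30,100],[0,0,0,0,0,40,100],[0,0,0,0,0,35,100],[0,0,0,0,0,14,100],[0,0,0,0,0,0,100],[0,0,0,0,0,0,0],[0,0,0,0,0,0,0],[0,0,0,0,0,0,0],[0,0,0,0,0,0,0],[0,0,0,0,0,0,0],[0,0,0,0,0,0,0],[0,0,0,0,0,0,0]]'
python3 d.py 598 2 41 96
python3 -m jog '[[0,0,0,0,0,-5,0],[0,0,0,0,0,-25,0],[0,0,0,0,0,-40,0],[0,0,0,0,0,-40,0],[0,0,0,0,0,-10,0],[0,0,0,0,0,0,0],[0,0,0,0,0,0,0],[0,0,0,0,0,0,0]]'
python3 d.py 461.8 -312.5 160 98
```

```text
time_s: 54.82
tcp_pos: [599.6, 3.3, 42.1]
tool_rot: [0.668, 0.744, 0.001, 0.001]
contact_force: [-2.0, -1.1, 5.5]
finger_gap: 0.454
t 54.83 tcp [599.6   3.3  42.1] F [-2.  -1.1  5.5] gap 0.454 q [ 0.01  0.52 -0.26  0.79 -0.    1.47]
turn [0.1 0.  0.2] shift(tool) [-1.1 -1.7  1.1] in target tool [-1.1 -1.7  1.1]
time_s: 55.82
tcp_pos: [597.6, 3.3, 158.7]
tool_rot: [0.668, 0.744, -0.001, -0.001]
contact_force: [0.0, 0.0, -5.9]
finger_gap: 0.451
t 55.83 tcp [597.6   3.3 158.7] F [ 0.   0.  -5.9] gap 0.451 q [ 0.01  0.42 -0.09  1.06  0.    1.47]
turn [-0.2 -0.  -1.9] shift(tool) [-299.4 -168.9   -0.8] in target tool [-293.8 -178.5   -1.3]
```

```bash
python3 -m jog '[[0,0,0,-15,-8,0,0],[0,0,0,-35,-20,0,0],[0,0,0,-45,-26,0,0],[0,0,0,-45,-26,0,0],[0,0,0,-45,-26,0,0],[0,0,0,-45,-26,0,0],[0,0,0,-38,-21,0,0],[0,0,-1,-20,-11,0,0],[0,0,-1,-9.7,-5,0,0],[0,0,0,0,0,0,0],[0,0,0,0,0,0,0],[0,0,0,0,0,0,0]]'
python3 d.py 462 -311 41 98
python3 -m jog '[[0,0,0,0,0,20,0],[0,0,0,0,0,35,0],[0,0,0,0,0,30,0],[0,0,0,0,0,20,0],[0,0,0,0,0,8,0],[0,0,0,0,0,2,0],[0,0,0,0,0,0,0],[0,0,0,0,0,0,0],[0,0,0,0,0,0,0]]'; python3 d.py 462 -311 42 98
```

```text
time_s: 57.32
tcp_pos: [463.4, -309.9, 160.6]
tool_rot: [0.655, 0.756, 0.0, -0.0]
contact_force: [-0.3, -0.6, -4.8]
finger_gap: 0.45
t 57.33 tcp [ 463.4 -309.9  160.6] F [-0.3 -0.6 -4.8] gap 0.45 q [-0.59  0.35 -0.19  1.03  0.    0.84]
turn [ 0.  -0.   0.2] shift(tool) [ -0.9  -1.5 119.6] in target tool [ -0.9  -1.5 119.6]
time_s: 58.45
tcp_pos: [463.4, -311.2, 46.3]
tool_rot: [0.655, 0.756, 0.0, 0.001]
contact_force: [0.0, 0.4, -5.1]
finger_gap: 0.452
t 58.45 tcp [ 463.4 -311.2   46.3] F [ 0.   0.4 -5.1] gap 0.452 q [-0.59  0.46 -0.36  0.75  0.    0.84]
turn [0.1 0.  0.1] shift(tool) [ 0.4 -1.4  4.3] in target tool [ 0.4 -1.4  4.3]
```

```bash
python3 -m jog '[[0,0,0,-0.3,-1.2,1.5,0],[0,0,0,0,0,0,0],[0,0,0,0,0,0,0]]';python3 -m jog '[[0,0,0,0,0,1,0],[0,0,0,0,0,0,0]]';python3 -m jog '[[0,0,0,0,0,1,0],[0,0,0,0,0,0,0]]'
```

```text
time_s: 58.82
tcp_pos: [461.8, -311.3, 44.1]
tool_rot: [0.655, 0.756, -0.0, -0.0]
contact_force: [-0.1, 0.4, -5.5]
finger_gap: 0.451
time_s: 59.08
tcp_pos: [461.9, -311.4, 43.2]
tool_rot: [0.655, 0.756, -0.0, 0.0]
contact_force: [0.5, 0.6, -5.1]
finger_gap: 0.45
time_s: 59.32
tcp_pos: [462.0, -311.5, 43.1]
tool_rot: [0.655, 0.756, -0.0, 0.0]
contact_force: [-3.3, 0.5, 4.0]
finger_gap: 0.451
```

```bash
python3 -m jog '[[0,0,0,0,0,0,30],[0,0,0,0,0,0,65],[0,0,0,0,0,0,100],[0,0,0,0,0,0,100],[0,0,0,0,0,0,100],[0,0,0,0,0,-30,100],[0,0,0,0,0,-50,100],[0,0,0,0,0,-42,100],[0,0,0,0,0,0,100]]'
python3 -m jog '[[0,0,0,28,14,0,100],[0,0,0,50,25,0,100],[0,0,0,55,27.5,0,100],[0,0,0,55,27.5,0,100],[0,0,0,55,27.5,0,100],[0,0,0,53,26.5,0,100],[0,0,0,40,20,0,100],[0,0,0,19,9.5,0,100],[0,0,1,9,4.8,0,100],[0,0,0,0,0,0,100],[0,0,0,0,0,0,100],[0,0,0,0,0,0,100]]'; python3 d.py 590.3 74.9 45 97
```

```text
time_s: 60.45
tcp_pos: [464.4, -313.0, 168.0]
tool_rot: [0.655, 0.756, 0.001, 0.004]
contact_force: [0.3, 0.0, 0.0]
finger_gap: 0.999
time_s: 61.95
tcp_pos: [590.5, 73.6, 164.3]
tool_rot: [0.662, 0.749, -0.0, 0.0]
contact_force: [1.4, -0.1, -0.5]
finger_gap: 0.998
t 61.95 tcp [590.5  73.6 164.3] F [ 1.4 -0.1 -0.5] gap 0.998 q [ 0.12  0.41 -0.09  1.07 -0.    1.57]
turn [-0.  0.  0.] shift(tool) [  1.3   0.  119.3] in target tool [  1.3  -0.  119.3]
```

```bash
python3 -m jog '[[0,0,0,1,0,30,100],[0,0,0,0,0,40,100],[0,0,0,0,0,35,100],[0,0,0,0,0,14,100],[0,0,0,0,0,0,100],[0,0,0,0,0,0,0],[0,0,0,0,0,0,0],[0,0,0,0,0,0,0],[0,0,0,0,0,0,0],[0,0,0,0,0,0,0],[0,0,0,0,0,0,0],[0,0,0,0,0,0,0]]'
python3 d.py 590 75 45 97
python3 -m jog '[[0,0,0,0,0,-5,0],[0,0,0,0,0,-25,0],[0,0,0,0,0,-40,0],[0,0,0,0,0,-40,0],[0,0,0,0,0,-10,0],[0,0,0,0,0,0,0],[0,0,0,0,0,0,0],[0,0,0,0,0,0,0]]'
python3 d.py 453.5 -234.3 160 97
```

```text
time_s: 63.45
tcp_pos: [591.6, 75.9, 46.8]
tool_rot: [0.662, 0.75, 0.001, 0.001]
contact_force: [-2.2, -0.5, 5.9]
finger_gap: 0.505
t 63.45 tcp [591.6  75.9  46.8] F [-2.2 -0.5  5.9] gap 0.505 q [ 0.13  0.51 -0.26  0.8  -0.    1.57]
turn [0.1 0.  0.1] shift(tool) [-0.7 -1.7  1.8] in target tool [-0.7 -1.7  1.8]
time_s: 64.45
tcp_pos: [589.3, 75.7, 163.1]
tool_rot: [0.662, 0.75, -0.001, -0.001]
contact_force: [0.1, 0.6, -6.9]
finger_gap: 0.509
t 64.45 tcp [589.3  75.7 163.1] F [ 0.1  0.6 -6.9] gap 0.509 q [ 0.13  0.41 -0.09  1.07  0.    1.57]
turn [-0.2 -0.   0.1] shift(tool) [-290.7 -173.3    3.8] in target tool [-291.1 -172.5    3.1]
```

```bash
python3 -m jog '[[0,0,0,-15,-9,0,0],[0,0,0,-35,-21,0,0],[0,0,0,-45,-27,0,0],[0,0,0,-45,-27,0,0],[0,0,0,-45,-27,0,0],[0,0,0,-45,-27,0,0],[0,0,0,-33,-20,0,0],[0,0,0,-18,-10.5,0,0],[0,0,0,-9.5,-5,0,0],[0,0,0,0,0,0,0],[0,0,0,0,0,0,0],[0,0,0,0,0,0,0]]'
python3 d.py 453.3 -234.3 47 97
python3 -m jog '[[0,0,0,0,0,20,0],[0,0,0,0,0,35,0],[0,0,0,0,0,30,0],[0,0,0,0,0,18,0],[0,0,0,0,0,8,0],[0,0,0,0,0,2,0],[0,0,0,0,0,0,0],[0,0,0,0,0,0,0],[0,0,0,0,0,0,0]]'; python3 d.py 453.3 -234.3 47 97
```

```text
time_s: 65.95
tcp_pos: [454.9, -233.2, 165.1]
tool_rot: [0.661, 0.75, 0.0, -0.0]
contact_force: [0.1, -0.1, -6.4]
finger_gap: 0.51
t 65.95 tcp [ 454.9 -233.2  165.1] F [ 0.1 -0.1 -6.4] gap 0.51 q [-0.47  0.27 -0.3   1.    0.    0.97]
turn [-0.  -0.   0.2] shift(tool) [ -0.9  -1.7 118.1] in target tool [ -0.9  -1.7 118.1]
time_s: 67.08
tcp_pos: [455.0, -234.3, 52.7]
tool_rot: [0.662, 0.75, 0.0, 0.001]
contact_force: [0.1, 0.1, -5.6]
finger_gap: 0.508
t 67.08 tcp [ 455.  -234.3   52.7] F [ 0.1  0.1 -5.6] gap 0.508 q [-0.48  0.38 -0.47  0.72 -0.    0.97]
turn [0.1 0.  0.1] shift(tool) [ 0.2 -1.7  5.7] in target tool [ 0.2 -1.7  5.7]
```

```bash
python3 -m jog '[[0,0,0,-0.2,-1.2,3,0],[0,0,0,0,0,0,0],[0,0,0,0,0,0,0]]';python3 -m jog '[[0,0,0,0,0,1,0],[0,0,0,0,0,0,0]]';python3 -m jog '[[0,0,0,0,0,1,0],[0,0,0,0,0,0,0]]'
```

```text
time_s: 67.45
tcp_pos: [453.3, -234.3, 49.1]
tool_rot: [0.662, 0.75, -0.0, -0.0]
contact_force: [-0.0, 0.5, -6.6]
finger_gap: 0.507
time_s: 67.7
tcp_pos: [453.4, -234.3, 48.1]
tool_rot: [0.662, 0.75, -0.0, -0.0]
contact_force: [-0.4, 0.3, -6.6]
finger_gap: 0.507
time_s: 67.95
tcp_pos: [453.5, -234.5, 47.9]
tool_rot: [0.662, 0.75, -0.0, 0.0]
contact_force: [-1.8, 0.9, 3.1]
finger_gap: 0.508
```

Down. Release, lift, back the arm off and compare with the start pictures.

```bash
python3 -m jog '[[0,0,0,0,0,0,30],[0,0,0,0,0,0,65],[0,0,0,0,0,0,100],[0,0,0,0,0,0,100],[0,0,0,0,0,0,100],[0,0,0,0,0,-30,100],[0,0,0,0,0,-50,100],[0,0,0,0,0,-60,100],[0,0,0,0,0,0,100]]'
python3 -m jog '[[0,0,0,25,-10,0,100],[0,0,0,40,-10,0,100],[0,0,0,45,-10,0,100],[0,0,0,45,-10,0,100],[0,0,0,30,-10,0,100],[0,0,0,15,0,0,100],[0,0,0,0,0,0,100],[0,0,0,0,0,0,100]]'
python3 - <<'E'
from loc import *
P=[get_image("top"),get_image("scene")]
for n,q in (("cylinder",(453,-234,0)),("block",(461,-312,.15)),("jack",(471,-392,0))): loc(n,q,P)
loc("plate",(508.6,313.3,.073),P,z0=40)
t=[]
for p,n,(u,v) in zip(P,("top0","scene0"),((341,182),(160,212))):
    o=cv2.imread(f"pics/{n}.png")
    t.append(np.hstack([cv2.resize(i[v-32:v+32,u-45:u+45],(400,284),interpolation=cv2.INTER_CUBIC) for i in(o,p["color"])]))
cv2.imwrite("pics/v8.png",np.vstack(t)); cv2.imwrite("pics/v9.png",P[1]["color"])
print(sense()["time_s"])
E
```

```text
time_s: 69.08
tcp_pos: [456.9, -236.2, 192.1]
tool_rot: [0.662, 0.75, 0.001, 0.005]
contact_force: [-0.3, -0.5, 0.3]
finger_gap: 1.002
time_s: 70.08
tcp_pos: [378.9, -42.5, 186.7]
tool_rot: [0.662, 0.75, -0.0, -0.0]
contact_force: [-0.2, -0.4, -0.6]
finger_gap: 0.999
cylinder both [ 450.2 -235.4] 3.8 0.888
cylinder top [ 449.6 -233.3] 2.57 0.909
cylinder scene [ 449.  -236.4] 5.02 0.887
block both [ 459.4 -311. ] 11.25 0.86
block top [ 458.  -308.3] 15.46 0.851
block scene [ 460.  -311.3] 11.24 0.893
jack both [ 468.6 -390.8] 3.33 0.885
jack top [ 467.3 -388. ] 0.37 0.91
jack scene [ 468.4 -392. ] 0.57 0.935
plate both [506.9 313.3] 3.66 0.934
plate top [505.7 313.8] 2.37 0.934
plate scene [507.6 312.7] 4.48 0.952
70.975
```

View pics/v8.png

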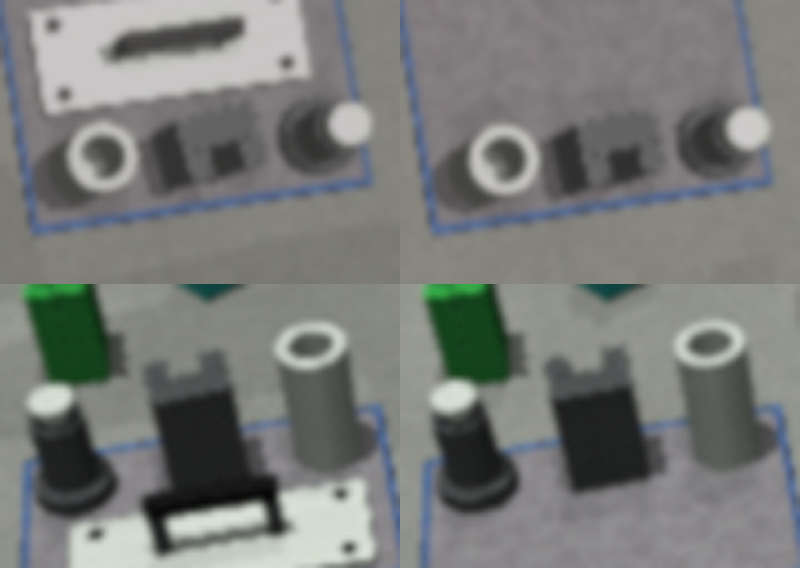

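View pics/v9.png

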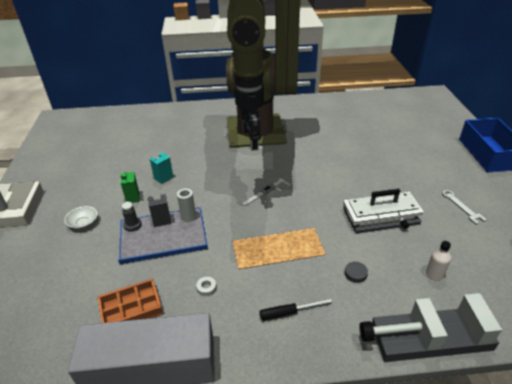

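```bash
python3 - <<'E'
from h import *
for n in("top","scene"):
    p=get_image(n); o=cv2.imread(f"pics/{n}0.png"); g=[cv2.cvtColor(i,cv2.COLOR_BGR2GRAY).astype(np.float32) for i in(o,p["color"])]
    for nm,q in(("cyl",(452.3,-234,90)),("block",(461.3,-311.5,80)),("jack",(471.2,-392,78)),("tray corner",(438,-420,0)),("green",None)):
        if q is None: continue
        u,v=proj(p,[(q[0],q[1],q[2]+5)])[0].round().astype(int); h=9
        a,b=[i[v-h:v+h,u-h:u+h] for i in g]; w=np.eye(2,3,dtype=np.float32)
        cc,w=cv2.findTransformECC(a,b,w,cv2.MOTION_TRANSLATION,(3,100,1e-5),None,3)
        A=ray(p,(u,v),q[2]+5); B=ray(p,(u+w[0,2],v+w[1,2]),q[2]+5); print(n,nm,"moved mm",(B-A)[:2].round(1),round(cc,3))
E
```

```text
top cyl moved mm [-1.6 -0.6] 0.968
top block moved mm [-4.1  1.1] 0.802
top jack moved mm [-3.1  1.8] 0.976
top tray corner moved mm [-3.2  2.9] 0.935
scene cyl moved mm [-2.4 -0.8] 0.954
scene block moved mm [-3.3  1.3] 0.968
scene jack moved mm [-2.6  1. ] 0.99
scene tray corner moved mm [-3.3  1.5] 0.995
```

```bash
python3 -c "
from bench import hand_in; print(hand_in())"
```

```text
the job is handed in; nothing more can be done
None
```

I did the whole job in the order asked and handed it in at about 71 s of the 152 s allowed; no verdict was reported.

- **Pieces to the mat:** The cylinder, block and jack went over to the cork mat, and a picture showed all three upright there.
- **Plate:** I set its near edge on the stage at about 15° tilt (force-checked contact), pivoted it down at about 6°/s and released it. Right after release, the scene view put the plate at (508.2, 313.2) mm, 4.2°, and the stage at (508.6, 312.5) mm, 4.0°.
- **Pieces back:** All three stand upright in the tray, and the robot is clear of everything.

**Checks that disagreed:**
- **Piece positions:** Comparing the final pictures with the start ones, the pieces appear about 2 to 4 mm off their original spots, mostly toward the robot. A tray-corner reference, whose window overlapped the jack, shifted by a similar 3 mm, so part of that may be picture error. I left them rather than risk nudging them.
- **Plate angle:** The last overhead fit read the plate at 2.4°, against 4.5° from the scene view. The overhead fits were often poor, so I trusted the scene view.
- **Forces:** The readings I saw at the end of each move stayed under about 11 N. I did not record peaks during moves.

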